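# Cover the beaker and the jar

### The arm

A 6-joint arm with a two-finger parallel gripper is mounted at the origin on a cart in front of the work surface, level with it; the furniture and walls round the work are solid. World frame = base frame: x ahead of the robot, y to its left, z up, the work surface at z = 0. Lengths are in m, angles in rad, forces in N, time in s.
With the tool pointing down it reaches from about 0.35 to 0.85 m from the base axis. Payload 8.1 kg.
Tool frame: the origin (TCP) lies on the mounting face of the last link; the fingertips stand 186 mm ahead of it and the grasp point (between the pads) lies 167 mm ahead of it (robot.finger_overhang is the distance from the TCP to the fingertips, in m); z points along the fingers, y is the line along which they close (so a half turn about z gives the same grasp; the last joint's range is limited). The gripper opens to 93 mm and grips with 3 to 60 N. Pads are 15 mm wide; open, the fingers measure 128 mm over their backs; the gripper's body (75 mm by 188 mm) begins 65 mm behind the grasp point.
Start: joints at [-1.336, 0.13, 1.488, -0, 1.523, -0.085], TCP at [0.189, -0.57, 0.405] pointing down, gripper open.
Joint ranges: [-2.96, 2.96], [-0.89, 2.26], [0.02, 2.5], [-1.34, 4.48], [0, 2.73], [-2.66, 2.66]. Speed limits (rad/s): [2.39, 2.39, 2.79, 3.14, 3.14, 3.14].

### API

Orientations are given as a rotation vector (axis times angle).
In Python, from plant import readout, read_camera, get_calibration, job, robot gives the robot as it stands.
- The arm moves only by the shell command python3 -m handwheel 'ROWS' [FORCE]. ROWS is JSON, a list of rows, each a list of 5 numbers: the shift along the world's x, y, z in cm, then the turn about the world's z in rad, then the closure, from 0 (fully open) to 1 (shut). In form: [[tx, ty, tz, spin, gripper], ...]. A call has 1 to 10 rows; each row shifts and turns the commanded pose from where the row before left it; what a row does not reach is not made up. A row lasts 1/8 s, in which the tool goes at most 62.5 mm and 10.7 degrees, less where a joint would pass 70% of its speed; a pose out of reach is approached as far as the arm can. A call is refused whole if a number of a shift passes 6.25 or a number of a turn 0.188, either way. A call with a gripper value outside its range is refused whole. The fingers move at their own pace and stop on an object; FORCE is the grip in N (left out, the last holds). Time passes only in rows, so rows that do not move let the fingers close. It gives the time, the measured TCP pose, the force, the opening and the grip force at its end, in the units of the state.
- readout.read_state(): the state, without advancing time (a new reading comes with each control period).
- read_camera(name): name is "scene" or "top"; returns the picture (384x512x3 uint8, red, green, blue); there is no depth.
- get_calibration(name): a dict with "fovy" (degrees; the focal length in pixels is half the picture's height over the tangent of half this angle, whatever the lens; pixels are square), "cx", "cy" (the principal point, pixels), "pose" (4x4, takes a point from camera to world coordinates). Camera axes: x right, y down, z forward; pixel columns grow to the right and rows downward; lengths in m; the calibration is good to about 2 mm. A picture is of the moment at which its call begins. get_calibration takes no time and is no camera call.
- job.close_job(): hands the job in; it is judged then, once.
The state is a dict: "t": time; "q": joint angles; "dq": joint speeds; "joint_torque": joint torques, N m; "tool_pos": TCP position; "orientation": TCP orientation; "force": force on the tool from outside, world axes, zero at the start; "wrist_torque": the same for the moment, N m; "opening": finger opening in m; "gripper_force": force on a finger pad.
Only numpy, scipy, OpenCV 4.12 (cv2) and the standard library are available. Lean on these libraries where they do the work, as an engineer would, in place of code of your own. Each camera call takes 0.05 s, during which the arm holds its last target. There are 200 camera calls.

### The job

Put each of the two orange covers on the glass vessel it fits: the small cover on the small beaker and the large cover on the big glass jar. Seat each cover fully, lying flat on the rim with its plug inside the mouth, and leave both vessels standing upright about where they are.

Things in the scene. Friction and masses are not known exactly. Their poses are not given: they have to be found in the camera images.
- small_cover: Small round orange cover, plug down on the worktop, 35 g: disc 68 mm across, 5 mm thick (8 to 13 mm above the origin); below it a plug 32 mm across, 8 mm deep, tapered to 26 mm; on top an upright knob 20 mm across, 13 to 39 mm above the origin. Origin: centre of the plug's underside, z up; yaw does not matter. Seated on its vessel, the origin is 8 mm below the rim.
- large_cover: Large round orange cover, plug down on the worktop, 90 g: disc 120 mm across, 5 mm thick (8 to 13 mm above the origin); below it a plug 72 mm across, 8 mm deep, tapered to 66 mm; on top an upright knob 20 mm across, 13 to 39 mm above the origin. Origin: centre of the plug's underside, z up; yaw does not matter. Seated on its vessel, the origin is 8 mm below the rim.
- beaker_rim (a point): Centre of the mouth of the small clear glass beaker with yellowish contents, level with its rim, z up. The beaker is loose, 70 mm tall, 57 mm across at the rim, mouth at least 41 mm clear inside, with a small pouring lip; about 90 g.
- jar_rim (a point): Centre of the mouth of the big clear glass jar (a large beaker), level with its rim, z up. The jar is loose, 138 mm tall, 105 mm across at the rim, mouth at least 82 mm clear inside, with a small pouring lip; about 0.6 kg.
Not all that is in view belongs to the job. Leave any blue look-alike of the small_cover alone. What is shaped like the large_cover but black is not meant.

How it is judged:
By the outcome, as a careful person would: the job done as asked, in the order asked, and still so for the second after the job is handed in, with the robot touching nothing.
It also fails if it takes over 56 s, if anything falls off the work surface, if the arm or the gripper's body presses on something with over 40 N, if the wrist force passes 120 N, or if a joint passes its speed limit or range.

## Working session

There is one attempt and no reset: what is moved stays moved. The work goes in short steps, Python scripts to look and compute and a shell command to move; the robot and the scene stay as the last step left them, time stands still between calls to the robot, and variables do not carry over. Pictures are saved under pics/ and viewed, at most 10 in all, crops included, and the job is handed in when it is done.

```bash
mkdir -p pics; python3 - <<'E'
from plant import readout, read_camera, get_calibration
import cv2,numpy as np
np.set_printoptions(precision=3,suppress=True)
for n in("scene","top"):
    im=read_camera(n); cv2.imwrite(f"pics/{n}0.png",im[:,:,::-1]); c=get_calibration(n); print(n,c)
s=readout.read_state(); print(s["t"],s["tool_pos"],s["orientation"],s["opening"])
E
```

```text
scene {'fovy': 44.613645789695966, 'cx': 262.3170645325757, 'cy': 190.09706797138367, 'pose': array([[-0.826, -0.284,  0.487, -0.107],
       [-0.563,  0.4  , -0.723,  1.023],
       [ 0.011, -0.871, -0.49 ,  0.795],
       [ 0.   ,  0.   ,  0.   ,  1.   ]])}
top {'fovy': 44.47521680765065, 'cx': 255.00127931285638, 'cy': 197.12450994868783, 'pose': array([[-0.02 , -0.998,  0.052,  0.533],
       [-1.   ,  0.021,  0.021, -0.004],
       [-0.022, -0.052, -0.998,  1.474],
       [ 0.   ,  0.   ,  0.   ,  1.   ]])}
0.1 [ 0.189 -0.569  0.404] [-3.1 -0.5  0. ] 0.09275018709646272
```

View pics/scene0.png

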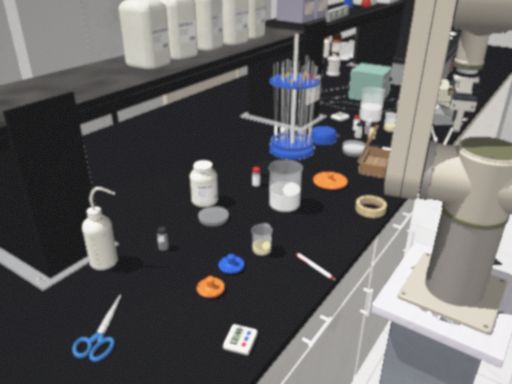

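View pics/top0.png

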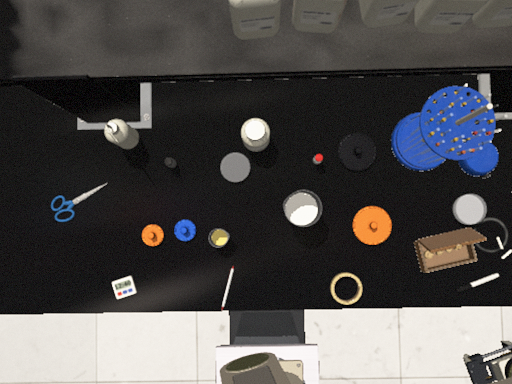

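The scene view shows the small orange cover at (210,287), the beaker at (262,238), the jar at (285,185) and the large cover at (330,180). In the top view they are at (152,235), (219,238), (302,209) and (372,225). The blue look-alike is next to the small cover, and the black one is at (357,152).

Next I measure the covers and look at the rims up close.

```bash
cat > h.py <<'E'
import cv2,numpy as np
from plant import get_calibration
def ray(n,u,v):
    c=get_calibration(n);f=192/np.tan(np.radians(c["fovy"])/2);P=c["pose"]
    return P[:3,3],P[:3,:3]@np.array([(u-c["cx"])/f,(v-c["cy"])/f,1])
def onz(n,u,v,z):
    o,d=ray(n,u,v);return o+d*(z-o[2])/d[2]
def proj(n,p):
    c=get_calibration(n);f=192/np.tan(np.radians(c["fovy"])/2);P=c["pose"]
    q=P[:3,:3].T@(np.asarray(p)-P[:3,3]);return np.array([c["cx"]+f*q[0]/q[2],c["cy"]+f*q[1]/q[2]])
def blobs(im,lo,hi,amin=30):
    m=cv2.inRange(cv2.cvtColor(im,cv2.COLOR_BGR2HSV),lo,hi)
    return [c for c in cv2.findContours(m,cv2.RETR_EXTERNAL,cv2.CHAIN_APPROX_NONE)[0] if cv2.contourArea(c)>amin]
E
python3 - <<'E'
from h import *
np.set_printoptions(precision=4,suppress=True)
for n in("scene","top"):
    im=cv2.imread(f"pics/{n}0.png")
    for c in blobs(im,(3,150,90),(20,255,255),100):
        P=np.array([onz(n,u,v,.012)[:2] for u,v in c[:,0]],np.float32)
        (x,y),r=cv2.minEnclosingCircle(P); e=cv2.fitEllipse(c)
        print(n,e[0],"encl",x,y,2*r,"ell@.012",onz(n,*e[0],.012)[:2], e[1])
a=cv2.imread("pics/top0.png");b=cv2.imread("pics/scene0.png")
cr=[a[180:260,130:230],a[180:260,255:355],b[210:290,200:300],b[145:225,235:335]]
cr=[cv2.resize(c,None,fx=4,fy=3.75,interpolation=cv2.INTER_CUBIC) for c in cr]
cv2.imwrite("pics/crop.png",np.clip(np.vstack([np.hstack(cr[:2]),np.hstack(cr[2:])])*1.0*1.5,0,255).astype(np.uint8))
E
```

```text
scene (210.23202514648438, 286.7946472167969) encl 0.5008077025413513 0.3457894027233124 0.08422325551509857 ell@.012 [0.4998 0.3496] (21.06712532043457, 27.861774444580078)
scene (329.8028869628906, 180.149169921875) encl 0.5193726420402527 -0.3318645656108856 0.14231668412685394 ell@.012 [ 0.5157 -0.3301] (17.837478637695312, 34.9770622253418)
top (152.17767333984375, 234.66651916503906) encl 0.49917078018188477 0.34978899359703064 0.07077019661664963 ell@.012 [0.4992 0.3498] (21.60659408569336, 21.91316795349121)
top (371.7208557128906, 224.9356689453125) encl 0.5159966945648193 -0.33286210894584656 0.12276730686426163 ell@.012 [ 0.5158 -0.3328] (38.514705657958984, 39.24384689331055)
```

View pics/crop.png

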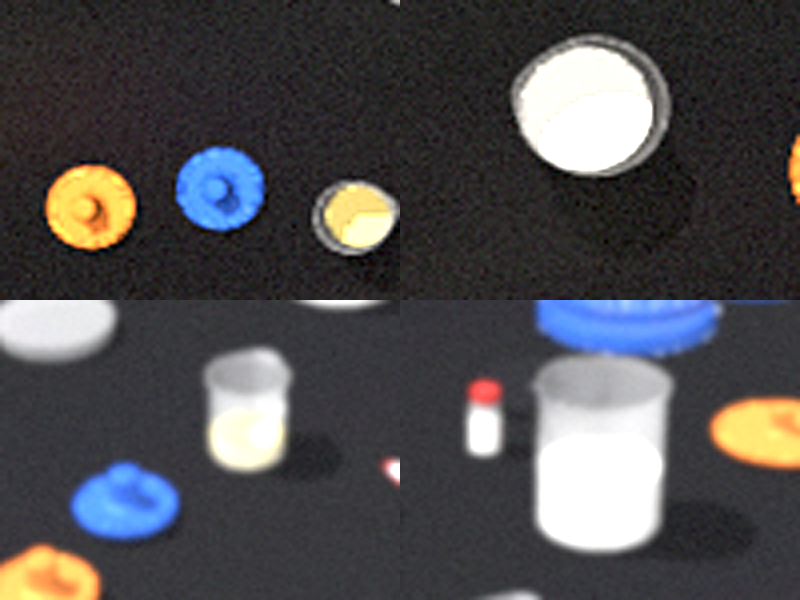

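The crop shows both rims clearly, with the beaker rim at about (219,238) in the top view and (262,229) in the scene view, and the jar rim at about (304,208) and (286,167). I'll triangulate the rims and check the known heights and sizes.

```bash
python3 - <<'E'
from h import *
np.set_printoptions(precision=4,suppress=True)
im=cv2.imread("pics/top0.png")
G=cv2.GaussianBlur(im,(0,0),.8).max(2).astype(int)
for nm,z,D,(cu,cv_),sc in(("beaker",.07,.057,(219.5,238),(261.75,229.5)),("jar",.138,.105,(303.8,208),(285.6,166.6))):
    print(nm,"scene@z",onz("scene",*sc,z)[:2],"top@z",onz("top",cu,cv_,z)[:2])
    # radial outer edge in the top view: outermost pixel brighter than background
    R=D/2*470/1.37; pts=[];
    for a in np.radians(np.arange(0,360,10)):
        for r in np.arange(R+7,R-6,-.25):
            u,v=cu+r*np.cos(a),cv_+r*np.sin(a)
            if G[int(round(v)),int(round(u))]>60: pts.append((np.degrees(a),*onz("top",u,v,z)[:2]));break
    p=np.array(pts)
    from scipy.optimize import least_squares
    s=least_squares(lambda c:np.hypot(p[:,1]-c[0],p[:,2]-c[1])-D/2,p[:,1:].mean(0),loss="soft_l1",f_scale=.001)
    print(" fit",s.x); print(" res mm",np.round((np.hypot(p[:,1]-s.x[0],p[:,2]-s.x[1])-D/2)*1e3,1))
    print(" proj in scene of fit, sides",[proj("scene",[*s.x,z]).round(1)], "top",proj("top",[*s.x,z]).round(1))
    im2=cv2.imread("pics/scene0.png")
vis=[]
E
```

```text
beaker scene@z [0.4901 0.1374] top@z [0.4867 0.1338]
 fit [0.4888 0.1374]
 res mm [ 1.5  2.5  0.5 -0.2  1.2  0.2  0.7  0.3 -0.2  1.4  1.5  2.3  0.9  3.1
  0.9  1.7  3.3  1.3  3.1  3.6  1.9  1.8  1.8  0.5  0.1  1.3  0.4  0.3
  1.7  1.   1.   1.7  3.2  4.5  5.9  4.9]
 proj in scene of fit, sides [array([262.1, 229.6])] top [218.3 237.3]
jar scene@z [ 0.571  -0.1127] top@z [ 0.5692 -0.1141]
 fit [ 0.5698 -0.111 ]
 res mm [ 0.2  0.9  3.6  1.4  0.4  0.8 -0.2  1.5  1.8 -0.1  0.8 -0.4  0.5  0.
  1.7  1.3  3.1  2.8  4.7  5.4  5.4  3.4  0.9 -0.9 -0.5  1.5 -0.1  1.9
  1.   0.9  2.8  0.4  0.1  1.1  3.5  0.8]
 proj in scene of fit, sides [array([285.6, 166.9])] top [302.7 207.8]
```

Both views agree to within 2 mm or so:

| Object | x (m) | y (m) |
|---|---|---|
| Small cover | 0.499 | 0.350 |
| Beaker rim | 0.489 | 0.137 |
| Large cover | 0.516 | −0.332 |
| Jar rim | 0.570 | −0.112 |

I'll do the small cover first, with the gripper half closed to keep clear of the blue look-alike.

```bash
python3 -m handwheel '[[4.4,4,0,0,0.5],[4.4,4,0,0,0.5],[4.4,4,0,0,0.5],[4.4,4,0,0,0.5],[4.4,4,0,0,0.5],[0.8,6,0,0,0.5],[0.8,6,0,0,0.5],[0.8,6,0,0,0.5],[0.8,6,0,0,0.5],[0.8,6,0,0,0.5]]' 20; python3 -m handwheel '[[0.8,6,0,0,0.5],[0.8,6,0,0,0.5],[0.8,6,0,0,0.5],[0.8,6,0,0,0.5],[0.8,6,0,0,0.5],[0.8,6,0,0,0.5],[0.5,6,0,0,0.5],[0,0,-5,0,0.5],[0,0,0,0,0.5],[0,0,0,0,0.5]]'; python3 -c "
from plant import readout;s=readout.read_state();print(s['tool_pos'],s['orientation'],s['opening'],s['q'])"
```

```text
t: 1.35
tool_pos: [0.4484, -0.0677, 0.4045]
orientation: [-3.101, -0.5, 0.0]
force: [0.6, -0.0, 0.5]
opening: 0.0463
gripper_force: 0.0
t: 2.6
tool_pos: [0.5018, 0.3499, 0.3555]
orientation: [3.101, 0.499, -0.001]
force: [0.7, -0.7, -0.0]
opening: 0.0466
gripper_force: 0.0
[0.50177299 0.34990673 0.35554083] [ 3.10145676e+00  4.99149439e-01 -5.15647824e-04] 0.04658703216983814 [ 5.25173000e-01  1.88449604e-01  1.51409994e+00 -9.45114345e-05
  1.43943051e+00  1.77683778e+00]
```

```bash
python3 -m handwheel '[[-0.3,0,-5,0,0.5],[0,0,-5,0,0.5],[0,0,-3,0,0.5],[0,0,-2,0,0.5],[0,0,0,0,0.5]]'; python3 - <<'E'
from plant import read_camera
from h import *
b=read_camera("scene")[:,:,::-1];a=read_camera("top")[:,:,::-1]
cv2.imwrite("pics/g1.png",np.hstack([cv2.resize(i,(400,400),interpolation=cv2.INTER_CUBIC) for i in(b[220:320,160:260],a[185:285,100:200])]))
E
```

```text
t: 3.22
tool_pos: [0.4989, 0.3499, 0.2049]
orientation: [3.102, 0.499, -0.001]
force: [0.6, -0.2, -0.4]
opening: 0.0461
gripper_force: 0.0
```

View pics/g1.png

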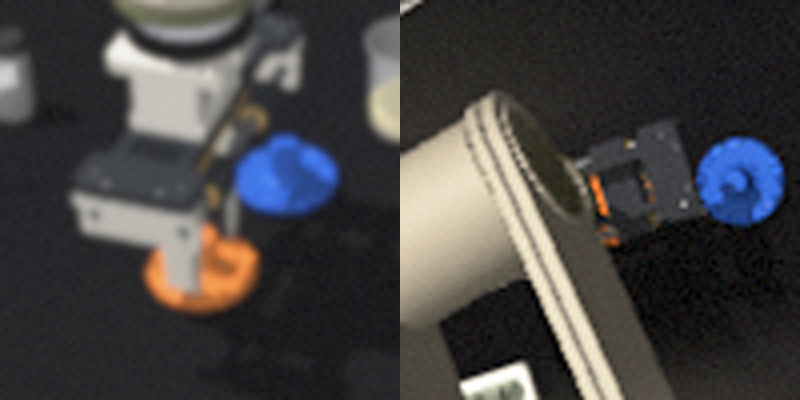

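The picture shows the fingers either side of the orange knob, clear of the blue cover. I'll grip and lift.

```bash
python3 -m handwheel '[[0,0,0,0,1],[0,0,0,0,1],[0,0,0,0,1],[0,0,0,0,1],[0,0,0,0,1]]' 20;python3 -m handwheel '[[0,0,2,0,1],[0,0,4,0,1],[0,0,4,0,1],[0,0,2,0,1],[0,-5,0,0,1],[0,-5,0,0,1],[-0.5,-5,0,0,1],[-0.5,-4,0,0,1],[0,-2,0,0,1],[0,0,0,0,1]]'
```

```text
t: 3.95
tool_pos: [0.4988, 0.3505, 0.2052]
orientation: [-3.101, -0.5, -0.001]
force: [-0.5, -0.5, 4.4]
opening: 0.0191
gripper_force: 20.0
t: 5.2
tool_pos: [0.4885, 0.1392, 0.3246]
orientation: [3.102, 0.497, -0.001]
force: [1.7, 0.4, -0.1]
opening: 0.0194
gripper_force: 20.0
```

```bash
python3 - <<'E'
from plant import read_camera
from h import *
for n in("scene","top"):
    im=read_camera(n)[:,:,::-1].copy()
    for c in blobs(im,(3,150,80),(20,255,255),20):
        M=cv2.boundingRect(c); print(n,M,cv2.contourArea(c))
    for z,col in((.07,(0,255,0)),):
        P=np.array([proj(n,[.489+.0285*np.cos(t),.137+.0285*np.sin(t),z]) for t in np.linspace(0,6.28,40)])
        print(P.min(0),P.max(0))
    P=np.array([proj(n,[.4887+.034*np.cos(t),.139+.034*np.sin(t),.1295]) for t in np.linspace(0,6.28,40)])
    print("pred cover",P.min(0),P.max(0))
    c=proj(n,[.489,.138,.1]).astype(int)
    cv2.imwrite(f"pics/_{n}.png",cv2.resize(im[c[1]-45:c[1]+45,c[0]-40:c[0]+40],(400,450),interpolation=cv2.INTER_CUBIC))
cv2.imwrite("pics/p1.png",np.hstack([cv2.imread("pics/_scene.png"),cv2.imread("pics/_top.png")]))
E
```

```text
scene (249, 205, 26, 15) 200.0
scene (313, 171, 35, 19) 488.5
[251.79366929 223.81692838] [272.53532741 235.50337923]
pred cover [249.39015475 204.95094429] [274.74562401 218.38658534]
top (352, 206, 40, 39) 1187.5
[208.90793516 227.68534368] [227.93623898 246.80598202]
pred cover [203.80868169 226.15530235] [227.50990187 249.97620924]
```

View pics/p1.png

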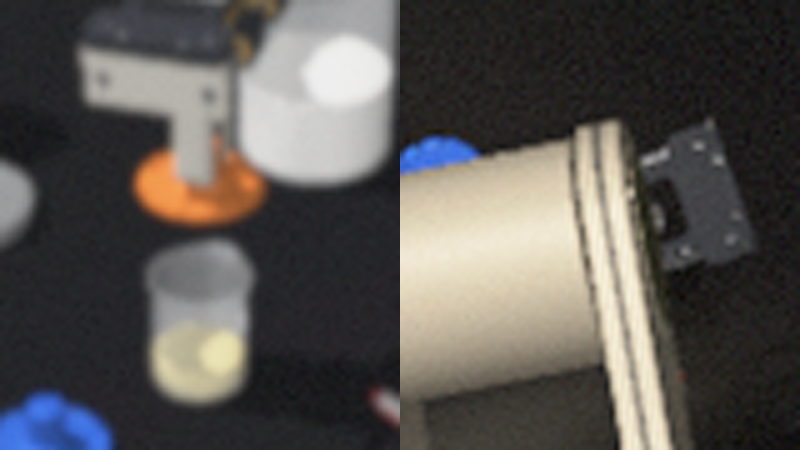

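The cover hangs level over the beaker, with its disc at columns 249–275 as predicted. It needs −2 mm in y before I lower it.

```bash
python3 -m handwheel '[[0,-0.2,-2,0,1],[0,0,-2,0,1],[0,0,-0.6,0,1],[0,0,-0.4,0,1],[0,0,-0.3,0,1],[0,0,-0.2,0,1],[0,0,-0.1,0,1],[0,0,0,0,1]]'
```

```text
t: 6.3
tool_pos: [0.4887, 0.1384, 0.2689]
orientation: [3.102, 0.5, 0.0]
force: [0.2, 0.8, 0.5]
opening: 0.0195
gripper_force: 20.0
```

```bash
python3 -m handwheel '[[0,0,-0.1,0,1],[0,0,-0.1,0,1],[0,0,0,0,1]]';python3 -m handwheel '[[0,0,-0.1,0,1],[0,0,0,0,1]]'; python3 - <<'E'
from plant import read_camera
from h import *
im=read_camera("scene")[:,:,::-1]
cv2.imwrite("pics/s1.png",cv2.resize(im[185:265,215:305],(720,600),interpolation=cv2.INTER_CUBIC))
E
```

```text
t: 6.68
tool_pos: [0.4888, 0.1384, 0.2671]
orientation: [-3.102, -0.5, -0.001]
force: [-1.5, -0.6, 3.2]
opening: 0.0193
gripper_force: 20.0
t: 6.92
tool_pos: [0.4891, 0.1386, 0.2671]
orientation: [-3.101, -0.5, -0.003]
force: [-3.2, -0.7, 10.9]
opening: 0.0193
gripper_force: 20.0
```

View pics/s1.png

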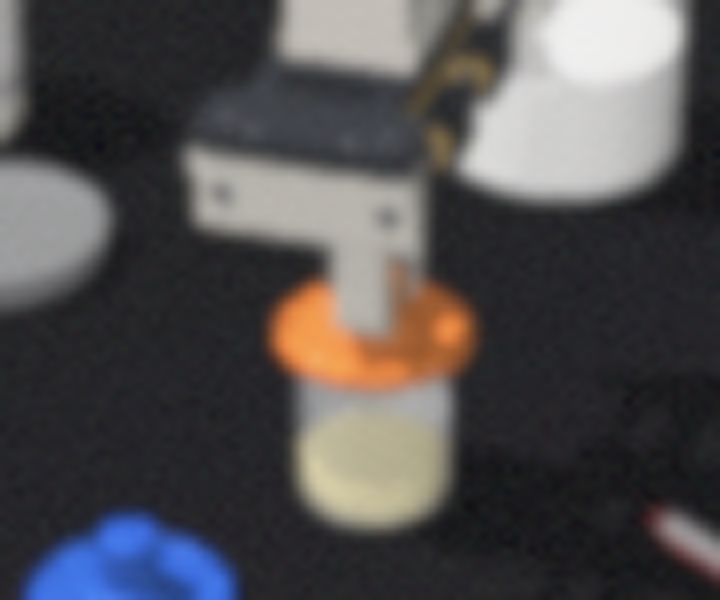

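The cover sits flat on the beaker, and contact came at z 0.267, exactly the predicted seat height. I'll release, lift, and go to the large cover.

```bash
python3 -m handwheel '[[0,0,0.1,0,1],[0,0,0,0,0.5],[0,0,0,0,0.5],[0,0,0,0,0.5],[0,0,0,0,0.5],[0,0,1,0,0.5],[0,0,2,0,0.5],[0,0,3,0,0.5],[0,0,4,0,0.5],[0,0,3,0,0.5]]';python3 -m handwheel '[[0.3,-6,0,0,0.5],[0.3,-6,0,0,0.5],[0.3,-6,0,0,0.5],[0.3,-6,0,0,0.5],[0.3,-6,0,0,0.5],[0.3,-6,0,0,0.5],[0.4,-6,0,0,0.5],[0.5,-5,0,0,0.5],[0,0,-5,0,0.5],[0,0,0,0,0.5]]'; python3 - <<'E'
from plant import read_camera
from h import *
for n in("scene","top"):
    im=read_camera(n)[:,:,::-1].copy(); cv2.imwrite(f"pics/_{n}1.png",im)
    for c in blobs(im,(3,150,80),(20,255,255),60):
        e=cv2.fitEllipse(c); print(n,e[0],cv2.contourArea(c),onz(n,*e[0],.012)[:2].round(4),onz(n,*e[0],.077)[:2].round(4))
E
```

```text
t: 8.22
tool_pos: [0.4888, 0.1384, 0.3995]
orientation: [-3.101, -0.5, -0.004]
force: [0.2, -0.3, 0.4]
opening: 0.0465
gripper_force: 0.0
t: 9.48
tool_pos: [0.5142, -0.3312, 0.3425]
orientation: [-3.096, -0.497, 0.009]
force: [0.0, 0.6, -0.2]
opening: 0.0462
gripper_force: 0.0
scene (261.4093322753906, 227.4304962158203) 299.5 [0.5448 0.0581] [0.4908 0.1382]
scene (329.7748718261719, 180.1790313720703) 489.5 [ 0.5157 -0.3298] [ 0.464  -0.2175]
top (217.38385009765625, 237.5110321044922) 409.5 [0.4864 0.146 ] [0.4885 0.1394]
top (367.7370910644531, 220.39076232910156) 431.0 [ 0.5301 -0.321 ] [ 0.5303 -0.3069]
```

```bash
python3 -m handwheel '[[0.15,-0.1,-4,0,0.5],[0,0,-5,0,0.5],[0,0,-3,0,0.5],[0,0,-1.5,0,0.5],[0,0,0,0,0.5]]' 30; python3 - <<'E'
from plant import readout,read_camera
from h import *
for k in range(2):
    b=read_camera("scene")[:,:,::-1]; s=readout.read_state();print(s["tool_pos"],s["orientation"])
cv2.imwrite("pics/g2.png",cv2.resize(b[130:210,280:380],(750,600),interpolation=cv2.INTER_CUBIC))
E
```

```text
t: 10.2
tool_pos: [0.5177, -0.3324, 0.2127]
orientation: [3.101, 0.501, 0.001]
force: [0.1, -0.5, 0.6]
opening: 0.0467
gripper_force: 0.0
[ 0.51800553 -0.33276738  0.21374193] [3.09968610e+00 5.00867861e-01 2.52029326e-03]
[ 0.51814407 -0.33301481  0.2142287 ] [3.09906005 0.50038947 0.00362282]
```

View pics/g2.png

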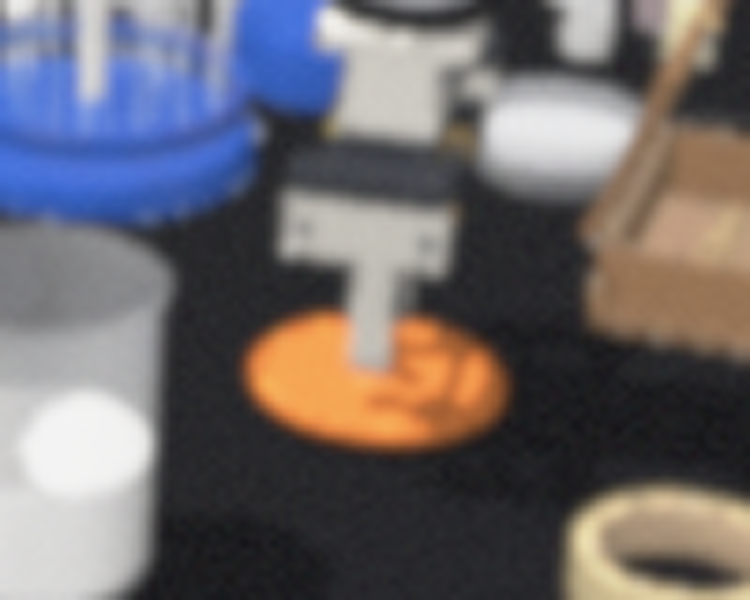

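The fingers straddle the knob of the large cover. The arm is still settling, so I'll let it come to rest before the last few millimetres.

```bash
python3 -m handwheel '[[0,0,0,0,0.5],[0,0,0,0,0.5],[0,0,0,0,0.5]]'
```

```text
t: 10.68
tool_pos: [0.5172, -0.3327, 0.2122]
orientation: [3.101, 0.5, 0.001]
force: [0.2, -0.2, 0.6]
opening: 0.0467
gripper_force: 0.0
```

```bash
python3 -m handwheel '[[-0.1,0,-0.5,0,0.5],[0,0,-0.3,0,0.5],[0,0,0,0,0.5],[0,0,0,0,0.5]]'; python3 -m handwheel '[[0,0,0,0,1],[0,0,0,0,1],[0,0,0,0,1],[0,0,0,0,1],[0,0,0,0,1],[0,0,0,0,1]]' 30
```

```text
t: 11.18
tool_pos: [0.5161, -0.3326, 0.2036]
orientation: [-3.101, -0.5, 0.0]
force: [0.4, 0.0, -0.1]
opening: 0.0465
gripper_force: 0.0
t: 11.92
tool_pos: [0.5162, -0.3326, 0.2038]
orientation: [3.101, 0.5, 0.0]
force: [-0.0, -0.2, 0.6]
opening: 0.0197
gripper_force: 30.0
```

```bash
python3 -m handwheel '[[0,0,1,0,1],[0,0,3,0,1],[0,0,5,0,1],[0,0,5,0,1],[0,0,3,0,1],[0,0,1,0,1],[0,0,0,0,1]]'; python3 -m handwheel '[[0.5,2,0,0,1],[1,4,0,0,1],[1,4,0,0,1],[1,4,0,0,1],[1,4,0,0,1],[0.6,3,0,0,1],[0.3,1,0,0,1],[0,0,0,0,1],[0,0,0,0,1],[0,0,0,0,1]]'; python3 - <<'E'
from plant import read_camera,readout
from h import *
s=readout.read_state();p=s["tool_pos"];print(p)
im=read_camera("scene")[:,:,::-1]
for c in blobs(im,(3,150,80),(20,255,255),60): print(cv2.boundingRect(c),cv2.fitEllipse(c)[:2])
P=np.array([proj("scene",[p[0]+.06*np.cos(t),p[1]+.06*np.sin(t),p[2]-.2038+.0105]) for t in np.linspace(0,6.28,60)])
print("pred",P.min(0),P.max(0))
cv2.imwrite("pics/p2.png",cv2.resize(im[120:220,235:335],(600,600),interpolation=cv2.INTER_CUBIC))
E
```

```text
t: 12.8
tool_pos: [0.5161, -0.3326, 0.3838]
orientation: [3.101, 0.5, 0.0]
force: [0.3, 0.2, -1.6]
opening: 0.0193
gripper_force: 30.0
t: 14.05
tool_pos: [0.57, -0.1136, 0.3836]
orientation: [3.102, 0.498, -0.0]
force: [-0.6, 0.5, -0.6]
opening: 0.0196
gripper_force: 30.0
[ 0.56995482 -0.11357339  0.38359995]
(249, 218, 26, 18) ((261.3931884765625, 227.4000244140625), (16.1835994720459, 24.860214233398438))
(267, 145, 37, 15) ((284.9876708984375, 152.6309356689453), (13.674307823181152, 38.13996887207031))
pred [267.24873044 143.59545603] [306.05914786 159.84189131]
```

View pics/p2.png

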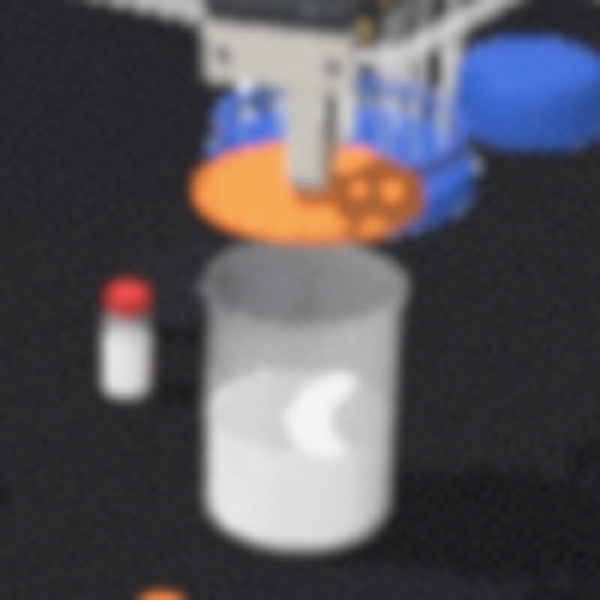

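The large cover hangs level over the jar mouth, with its centre column near 286 and the jar rim near 286. I'll lower it with +1 mm in y.

```bash
python3 -m handwheel '[[0,0.1,-2,0,1],[0,0,-1.2,0,1],[0,0,-0.5,0,1],[0,0,-0.3,0,1],[0,0,-0.2,0,1],[0,0,-0.2,0,1],[0,0,-0.2,0,1],[0,0,-0.1,0,1],[0,0,0,0,1]]'; python3 -m handwheel '[[0,0,-0.1,0,1],[0,0,-0.1,0,1],[0,0,0,0,1]]'
```

```text
t: 15.22
tool_pos: [0.5701, -0.1116, 0.3367]
orientation: [-3.102, -0.5, 0.0]
force: [0.7, -0.6, 0.2]
opening: 0.0193
gripper_force: 30.0
t: 15.6
tool_pos: [0.5701, -0.1116, 0.3346]
orientation: [-3.101, -0.5, 0.0]
force: [0.5, 0.4, 0.2]
opening: 0.0193
gripper_force: 30.0
```

```bash
python3 -m handwheel '[[0,0,-0.1,0,1],[0,0,-0.05,0,1],[0,0,0,0,1]]'; python3 - <<'E'
from plant import read_camera
from h import *
im=read_camera("scene")[:,:,::-1]
cv2.imwrite("pics/s2.png",cv2.resize(im[120:220,235:335],(600,600),interpolation=cv2.INTER_CUBIC))
E
```

```text
t: 15.98
tool_pos: [0.5702, -0.1116, 0.3337]
orientation: [3.101, 0.5, 0.001]
force: [-2.1, 0.5, 4.5]
opening: 0.0193
gripper_force: 30.0
```

View pics/s2.png

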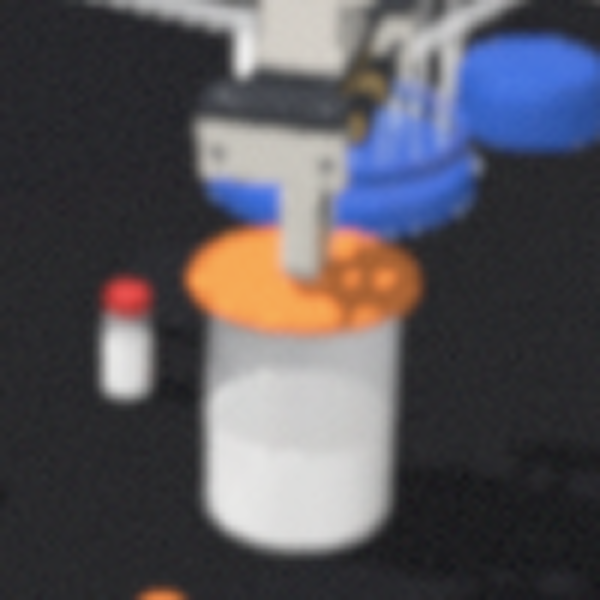

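The large cover lies flat on the jar rim, with contact at the predicted height of 0.334. I'll release and back off, then check both.

```bash
python3 -m handwheel '[[0,0,0.05,0,1],[0,0,0,0,0.5],[0,0,0,0,0.5],[0,0,0,0,0.5],[0,0,0,0,0.5],[0,0,1,0,0.5],[0,0,2,0,0.5],[0,0,3,0,0.5],[0,0,4,0,0.5],[0,0,1,0,0.5]]'; python3 -m handwheel '[[-1,-5,0,0,0.5],[-1,-5,0,0,0.5],[-1,-5,0,0,0.5],[-1,-5,0,0,0.5],[-1,-5,0,0,0.5],[-1,-5,0,0,0.5],[0,0,0,0,0.5],[0,0,0,0,0.5],[0,0,0,0,0.5]]'; python3 - <<'E'
from plant import read_camera
from h import *
o=[]
for n in("scene","top"):
    im=read_camera(n)[:,:,::-1].copy(); o.append(im)
    for c in blobs(im,(3,150,80),(20,255,255),60):
        e=cv2.fitEllipse(c); z=.074 if e[0][0]<265 and cv2.contourArea(c)<450 else .142
        print(n,e[0],e[1],cv2.contourArea(c),onz(n,*e[0],z)[:2].round(4))
a,b=o[0][140:260,220:340],o[1][170:290,200:320]
cv2.imwrite("pics/f.png",np.hstack([cv2.resize(i,(400,400),interpolation=cv2.INTER_CUBIC) for i in(a,b)]))
E
```

```text
t: 17.27
tool_pos: [0.5707, -0.1117, 0.4491]
orientation: [3.098, 0.5, 0.01]
force: [0.7, -0.6, 0.0]
opening: 0.0466
gripper_force: 0.0
t: 18.4
tool_pos: [0.5107, -0.4103, 0.4439]
orientation: [-3.101, -0.502, -0.0]
force: [-0.1, -0.3, 0.5]
opening: 0.0464
gripper_force: 0.0
scene (261.3719787597656, 227.44764709472656) (16.259069442749023, 24.956958770751953) 302.5 [0.4933 0.1347]
scene (284.7745666503906, 166.1424102783203) (15.247451782226562, 40.844635009765625) 476.5 [ 0.5707 -0.107 ]
top (217.38893127441406, 237.49078369140625) (22.676000595092773, 23.154296875) 410.5 [0.4885 0.1397]
top (302.6505432128906, 207.9116668701172) (42.28459167480469, 42.51066207885742) 1410.0 [ 0.5694 -0.1105]
```

View pics/f.png

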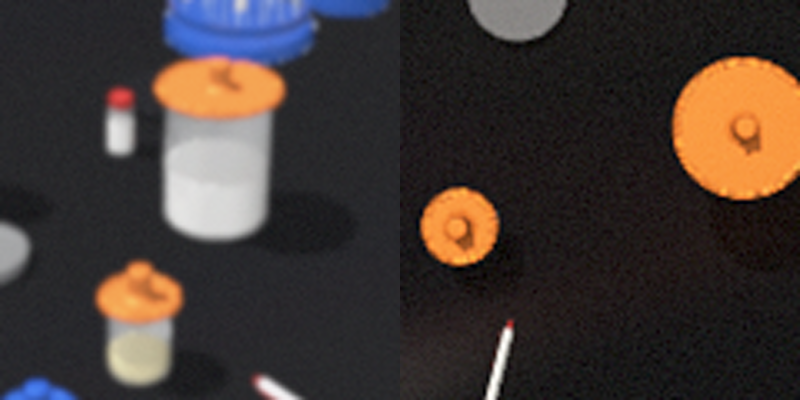

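Both covers lie flat and centred on upright vessels, and the arm is clear of everything. I'm handing in.

```bash
python3 -c "
from plant import job;print(job.close_job())"
```

```text
the job is handed in; nothing more can be done
None
```

The small cover is seated on the beaker and the large cover on the jar; both vessels are upright where they stood, and the job was handed in at about 18.5 s of the 56 s allowed.

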